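# Work the tall shoe-care pump on the closet shelf

### The job

Two pump bottles stand on the closet shelf; the taller one is new and still empty, and its pump has to be tried. Press the taller bottle's pump head straight down to its stop, hold it there for about a second, then let it spring fully up again. Leave that bottle standing upright where it was, do not press or shift the shorter bottle, and do not disturb the ceramic hand ring holder on the shoe box.

Things in the scene. Friction and masses are not known exactly. Their poses are not given: they have to be found in the camera images.
- tall_top (a point): Centre of the flat round top of the taller bottle's pump head, which faces up. The bottle is loose, white, round, 68 mm across, 0.43 kg in all; its head is a black disc 34 mm across and 14 mm thick whose top stands 201 mm above the shelf at rest (shelf at z = 0). Axes: z up, -x along the thin spout, which sticks out 46 mm from the centre at any yaw. The point goes down with the head.
- tall_head (a joint): How far the taller bottle's pump head is pressed down, in m: 0 at rest (up), 0.020 at its hard stop. A spring returns it: about 5 N starts it, about 13 N holds it at the stop. It moves straight down along the bottle's axis.
- squat_top (a point): Centre of the top of the pump head of the shorter, wider bottle (a bystander): loose, white, round, 76 mm across, the same black sprung head and spout, top 133 mm above the shelf. Axes as for the taller one. Stands at least 150 mm from the taller bottle, centre to centre.
- ring_hand: White ceramic ring holder shaped like an upright hand (a bystander), 111 mm tall on a round foot 68 mm across, loose on top of the closed plastic shoe box (330 x 216 mm, 120 mm high) to the robot's left. Origin at the centre of the foot's underside, z up.
Things that resemble listed ones, but are neither listed nor needed, are in the scene too. Leave any orange or yellow look-alike of the part that bears tall_top alone.

How it is judged:
By the outcome, as a careful person would: the job done as asked, in the order asked, and still so for the second after the job is handed in, with the robot touching nothing.
It also fails if it takes over 32 s, if anything falls off the work surface, if the arm or the gripper's body presses on something with over 40 N, if the wrist force passes 120 N, or if a joint passes its speed limit or range.

### The arm

A 6-joint arm with a two-finger parallel gripper is mounted at the origin on the work surface. World frame = base frame: x ahead of the robot, y to its left, z up, the work surface at z = 0. Lengths are in m, angles in rad, forces in N, time in s.
With the tool pointing down it reaches from about 0.275 to 1 m from the base axis. Payload 8.4 kg.
Tool frame: the origin (TCP) lies at the very end of the fingers, on their centre line; the grasp point (between the pads) lies bot.pinch_z behind it (bot.pinch_z is the distance from the TCP to the grasp point, in m); y points along the fingers, x is the direction in which the jaws open and shut, and the axes are right-handed (so a half turn about y gives the same grasp; the last joint's range is limited). The gripper opens to 85 mm and grips with 20 to 120 N. Pads are 22 mm wide; open, the fingers measure 114 mm over their backs; the gripper's body (76 mm by 85 mm) begins 54 mm behind the grasp point. The pads swing forward as they close: fully open they stand 13 mm farther back than shut.
Start: joints at [1.322, 0.353, 1.633, -0, 1.155, -0.002], TCP at [0.153, 0.606, 0.231] pointing down, gripper open.
Joint ranges: [-2.63, 2.63], [-0.92, 2.1], [0.06, 2.66], [-1.3, 4.44], [0, 2.69], [-3.02, 3.02]. Speed limits (rad/s): [2.22, 2.22, 2.79, 3.14, 3.14, 3.14].

### API

Orientations are given as a unit quaternion [w, x, y, z].
In Python, from plant import bot gives the robot as it stands. The module is installed in compiled form; this text tells all that it offers.
- The arm moves only by the tool carry_out, never from a script. Its arguments are lists of equal length, an entry for each row: "dp": the shift along the tool's x, y, z as a fraction of full scale, a list of three; "dr": the turn, a rotation vector about the tool's x, y, z as a fraction of full scale, a list of three. A call has 1 to 20 rows; each row shifts and turns the commanded pose from where the row before left it, along the tool's axes as they then stand; what a row does not reach is not made up. Full scale, the value 1, is 20 mm for a shift and 8 degrees for a turn. A row lasts 1/8 s, in which the tool goes at most 62.5 mm and 10.7 degrees, less where a joint would pass 70% of its speed; a pose out of reach is approached as far as the arm can. A call with a number of a shift or a turn outside -1 to 1 is refused whole. A call with a gripper value outside its range is refused whole. "fingers" is the opening, from -1 (shut) to 1 (fully open), so that 0 is half open, set as the call begins (left out, the last holds). The fingers move at their own pace and stop on an object; "grip_force" is the grip in N (left out, the last holds). Time passes only in rows, so rows that do not move let the fingers close. It gives the time, the measured TCP pose, the force and the opening at its end, in the units of the state.
- bot.read_state(): the state, without advancing time (a new reading comes with each control period).
- bot.snapshot(name): name is "side" or "top" or "wrist"; returns (picture, depth): 480x640x3 uint8, red, green, blue; 480x640 float32, m along the optical axis (not along the pixel's ray), 0 where there is no reading.
- bot.get_calibration(name): a dict with "fov_y" (degrees; the focal length in pixels is half the picture's height over the tangent of half this angle, whatever the lens; pixels are square), "cx", "cy" (the principal point, pixels), "rvec" (rotation vector, rad) and "tvec" (3), from world to camera coordinates, as OpenCV has them; the wrist camera has in their place "hand_eye" (4x4, takes a point from camera to tool coordinates, whose origin is the TCP and whose axes are the tool frame's). Camera axes: x right, y down, z forward; pixel columns grow to the right and rows downward; lengths in m; the calibration is good to about 2 mm. A picture is of the moment at which its call begins: read the wrist's pose just before it. get_calibration takes no time and is no camera call.
- bot.sign_off(): hands the job in, once; it reports no verdict.
Trained networks look in the newest picture that a camera, given by its name, has taken for a name from the list of things; names that differ only in an ending like _2 or _b are one class to them, and where a whole thing is asked for, a point or a joint stands for the part that bears it (a point fixed in the world has none). Each returns a list of dicts, best first, with "confidence" (0 to 1); they miss things now and then, are a little off and sometimes report something else, mostly with a low value. They report only what shows in the picture. A call takes as long as a camera call. They do not tell look-alikes from the thing itself.
- bot.find_in(camera, target): "box" ([centre column, centre row, width, height] in pixels, round what is visible of it).
The state is a dict: "clock": time; "joint_positions": joint angles; "dq": joint speeds; "tau": joint torques, N m; "ee_pos": TCP position; "orientation": TCP orientation; "contact_force": force on the tool from outside, world axes, zero at the start; "wrist_torque": the same for the moment, N m; "gripper_width": finger opening in m.
Only numpy, scipy, OpenCV 4.12 (cv2) and the standard library are available. Lean on these libraries where they do the work, as an engineer would, in place of code of your own. Each camera call takes 0.05 s, during which the arm holds its last target. There are 200 camera calls.

## Working session

There is one attempt and no reset: what is moved stays moved. The work goes in short steps, Python scripts to look and compute and a tool call to move; the robot and the scene stay as the last step left them, time stands still between calls to the robot, and variables do not carry over. Pictures are saved under pics/ and viewed, about 8 in all and at most 12, crops included, and the job is handed in when it is done.

Besides the shell and the picture viewer there is one more tool, called after "Call:" by a JSON object that holds its "op" and its "data", one argument or row to a line. carry_out: Moves the arm, as the interface text tells. Its arguments: {"type":"object","properties":{"dp":{"type":"array","items":{"type":"array","items":{"type":"number"}}},"dr":{"type":"array","items":{"type":"array","items":{"type":"number"}}},"fingers":{"type":"number"},"grip_force":{"type":"number"}},"required":["dp","dr"]}

```bash
mkdir -p pics; cat > h.py <<'E'
import numpy as np, cv2
from scipy.spatial.transform import Rotation as R
from plant import bot
def K(c):
    f=240/np.tan(np.radians(c["fov_y"])/2); return f,c["cx"],c["cy"]
def world(name,depth,u,v,st=None):
    c=bot.get_calibration(name); f,cx,cy=K(c)
    u=np.asarray(u,float);v=np.asarray(v,float)
    d=depth[np.round(v).astype(int),np.round(u).astype(int)]
    p=np.stack([(u-cx)/f*d,(v-cy)/f*d,d],-1)
    if name=="wrist":
        H=np.array(c["hand_eye"]); p=p@H[:3,:3].T+H[:3,3]
        q=st["orientation"]; return R.from_quat([q[1],q[2],q[3],q[0]]).apply(p.reshape(-1,3)).reshape(p.shape)+st["ee_pos"]
    M=cv2.Rodrigues(np.array(c["rvec"],float))[0]
    return (p-np.array(c["tvec"]).ravel())@M
def save(n,im): cv2.imwrite(f"pics/{n}.png",im[:,:,::-1])
E
python3 - <<'E'
from h import *
st=bot.read_state(); print(st, bot.pinch_z)
for n in ["side","top"]:
    im,d=bot.snapshot(n); save(n,im); np.save(n,d)
    print(n,{k:np.round(v,3) for k,v in bot.get_calibration(n).items()})
    for t in ["tall_top","squat_top","ring_hand"]:
        for r in bot.find_in(n,t)[:4]:
            b=np.array(r["box"]); print(n,t,round(r["confidence"],2),b.round(), world(n,d,b[0],b[1]).round(3))
E
```

```text
{'clock': 0.0, 'joint_positions': array([ 1.32158599e+00,  3.53674936e-01,  1.63415498e+00, -2.02171561e-05,
        1.15518948e+00, -2.40416181e-03]), 'dq': array([-0.00057542, -0.00021053,  0.00035851,  0.0010493 , -0.00036562,
       -0.00179292]), 'tau': array([-3.22758551e-04, -6.05263138e+01, -3.42056966e+01, -1.47295386e-04,
        9.35414282e-03,  4.38591158e-06]), 'ee_pos': array([0.15258122, 0.60558715, 0.23053603]), 'orientation': array([-0.55742661,  0.55805517,  0.43426024, -0.43504947]), 'contact_force': array([-0.15492703,  0.20489668,  0.06559128]), 'wrist_torque': array([-0.02487535,  0.02658515, -0.00725774]), 'gripper_width': 0.08545957100950118} 0.0187
side {'fov_y': np.float64(44.062), 'cx': np.float64(331.065), 'cy': np.float64(233.856), 'rvec': array([ 2.019, -0.605,  0.372]), 'tvec': array([-0.332,  0.296,  0.846])}
side tall_top 0.85 [260. 227.  24.  20.] [0.332 0.12  0.196]
side tall_top 0.84 [424. 230.  26.  27.] [ 0.561 -0.035  0.195]
side tall_top 0.76 [326. 213.  35.  24.] [0.454 0.103 0.196]
side tall_top 0.6 [379. 201.  34.  18.] [0.811 0.393 0.004]
side squat_top 0.73 [460. 326.  21.  33.] [ 0.49  -0.202  0.133]
side ring_hand 0.91 [291. 169.  27.  53.] [0.525 0.346 0.175]
top {'fov_y': np.float64(57.02), 'cx': np.float64(316.445), 'cy': np.float64(239.388), 'rvec': array([ 2.176, -2.119,  0.222]), 'tvec': array([0.065, 0.506, 0.802])}
top tall_top 0.93 [391. 264.  36.  20.] [ 0.442 -0.031  0.201]
top tall_top 0.82 [379. 182.  38.  21.] [ 0.572 -0.013  0.201]
top tall_top 0.74 [298. 173.  34.  28.] [0.582 0.116 0.202]
top tall_top 0.65 [291. 330.  42.  17.] [0.339 0.119 0.201]
top squat_top 0.74 [475. 237.  27.  28.] [ 0.501 -0.191  0.135]
top ring_hand 0.81 [139. 208.  61.  40.] [0.523 0.368 0.176]
```

View pics/side.png

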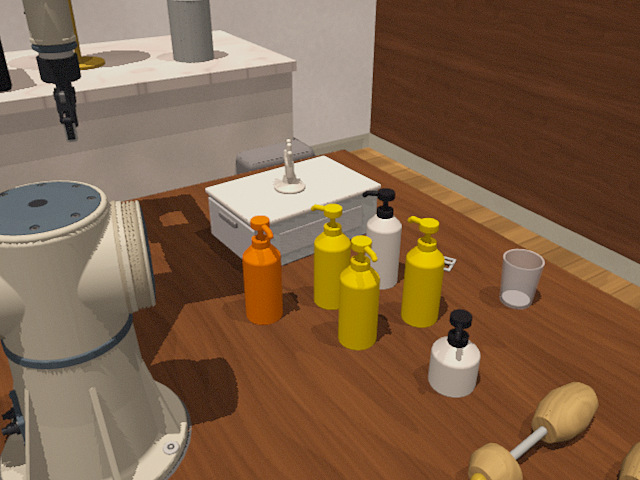

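View pics/top.png

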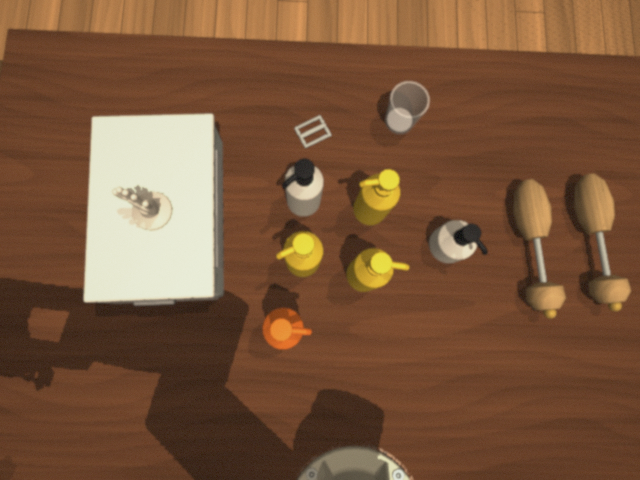

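The tall candidates in the top view are orange (284,329), yellow (303,245), (381,262) and (388,180), and white with a black head at (304,168). The task calls for a white bottle with a black head, so it is the last one. The short white bottle at (467,233) is the bystander. I'll confirm with a crop and locate the head.

```bash
python3 - <<'E'
from h import *
im=cv2.imread("pics/top.png"); d=np.load("top.npy")
cv2.imwrite("pics/crop.png",cv2.resize(im[130:290,230:430],None,fx=4,fy=3.75 if 0 else 3.7,interpolation=cv2.INTER_CUBIC)[:600])
v,u=np.mgrid[140:230,260:345]; P=world("top",d,u,v); b=im[140:230,260:345].max(-1)
m=(abs(P[...,2]-.201)<.006)&(b<60)
Q=P[m]; print("n",m.sum(),Q.min(0).round(3),Q.max(0).round(3))
pts=np.stack([u[m],v[m]],1)
# disc vs spout: erode
mm=cv2.morphologyEx(m.astype(np.uint8),cv2.MORPH_OPEN,cv2.getStructuringElement(cv2.MORPH_ELLIPSE,(13,13)))
Q=P[mm>0]; print("disc",Q.mean(0).round(4),np.ptp(Q,axis=0).round(4),u[mm>0].mean()+0,v[mm>0].mean())
for n,(uu,vv) in dict(y1=(303,245),y2=(380,263),y3=(388,180)).items(): print(n,world("top",d,uu,vv).round(3))
v,u=np.mgrid[0:480,0:250]; P=world("top",d,u,v); s=P[(abs(P[...,2]-.12)<.008)]; print("box",np.percentile(s,1,0).round(3),np.percentile(s,99,0).round(3))
st=bot.read_state();q=st["orientation"];r=R.from_quat([q[1],q[2],q[3],q[0]]);print(r.as_matrix().round(3))
print("hand_eye",bot.get_calibration("wrist")["hand_eye"])
E
```

```text
n 365 [0.564 0.094 0.195] [0.607 0.137 0.204]
disc [0.585  0.109  0.2006] [0.0204 0.024  0.0086] 302.311377245509 171.77844311377245
y1 [0.468 0.104 0.2  ]
y2 [ 0.443 -0.015  0.2  ]
y3 [ 0.575 -0.027  0.203]
box [0.383 0.26  0.116] [0.706 0.478 0.125]
[[ 0.244 -0.    -0.97 ]
 [ 0.97  -0.     0.244]
 [-0.    -1.     0.   ]]
hand_eye [[ 9.99999828e-01  5.26443262e-04  2.58839650e-04  7.12506100e-04]
 [-9.84602782e-05 -2.84350804e-01  9.58720298e-01 -1.42500011e-01]
 [ 5.78313104e-04 -9.58720159e-01 -2.84350703e-01  7.22311007e-02]
 [ 0.00000000e+00  0.00000000e+00  0.00000000e+00  1.00000000e+00]]
```

View pics/crop.png

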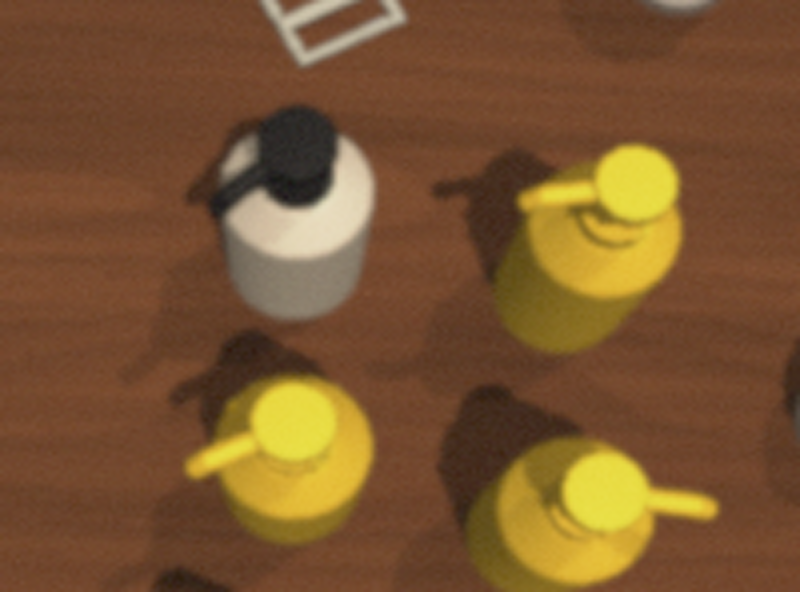

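The crop shows the white bottle with its black disc head at about (304.5,168.6) in the top image and the spout to the lower left. The head is at about (0.590, 0.106). I'll shut the fingers, rise, and travel high.

Call:
{"op": "carry_out", "data": {
  "dp": [
    [0,-1,0],
    [0,-1,0],
    [0,-1,0],
    [0,-1,0],
    [0,-1,0],
    [0,-1,0],
    [-0.7,0,-1],
    [-0.7,0,-1],
    [-0.7,0,-1],
    [-0.7,0,-1],
    [-0.7,0,-1],
    [-0.7,0,-1],
    [-0.7,0,-1],
    [-0.7,0,-1],
    [-0.7,0,-1],
    [-0.7,0,-1],
    [-0.7,0,-1],
    [-0.7,0,-1],
    [-0.7,0,-1],
    [-0.7,0,-1]
  ],
  "dr": [
    [0,0,0],
    [0,0,0],
    [0,0,0],
    [0,0,0],
    [0,0,0],
    [0,0,0],
    [0,0,0],
    [0,0,0],
    [0,0,0],
    [0,0,0],
    [0,0,0],
    [0,0,0],
    [0,0,0],
    [0,0,0],
    [0,0,0],
    [0,0,0],
    [0,0,0],
    [0,0,0],
    [0,0,0],
    [0,0,0]
  ],
  "fingers": -1
}}

```text
clock: 2.9
ee_pos: [0.3771, 0.3458, 0.3511]
orientation: [-0.558, 0.558, 0.434, -0.435]
contact_force: [-0.1, -0.0, 0.1]
gripper_width: 0.0
```

Call:
{"op": "carry_out", "data": {
  "dp": [
    [-0.7,0,-1],
    [-0.7,0,-1],
    [-0.7,0,-1],
    [-0.7,0,-1],
    [-0.7,0,-1],
    [-0.7,0,-1],
    [-0.7,0,-1],
    [-0.7,0,-1],
    [-0.7,0,-1],
    [-0.7,0,-1],
    [-0.7,0,-1],
    [-0.7,0,-1],
    [-0.6,0,-1],
    [0,1,-0.2],
    [0,1,0],
    [0,1,0],
    [0,0,0]
  ],
  "dr": [
    [0,0,0],
    [0,0,0],
    [0,0,0],
    [0,0,0],
    [0,0,0],
    [0,0,0],
    [0,0,0],
    [0,0,0],
    [0,0,0],
    [0,0,0],
    [0,0,0],
    [0,0,0],
    [0,0,0],
    [0,0,0],
    [0,0,0],
    [0,0,0],
    [0,0,0]
  ]
}}

```text
clock: 5.03
ee_pos: [0.5875, 0.1077, 0.2897]
orientation: [0.558, -0.557, -0.434, 0.436]
contact_force: [-1.0, -0.8, -0.2]
gripper_width: 0.0004
```

```bash
python3 - <<'E'
from h import *
st=bot.read_state(); im,d=bot.snapshot("wrist"); save("w1",im); np.save("w1",d); print(st["ee_pos"],st["clock"])
for t in ["tall_top"]:
    for r in bot.find_in("wrist",t)[:4]:
        b=np.array(r["box"]); print(t,round(r["confidence"],2),b.round(), world("wrist",d,b[0],b[1],st).round(3))
v,u=np.mgrid[0:480,0:640]; P=world("wrist",d,u,v,st)
m=(abs(P[...,2]-.2)<.004)&(im.max(-1)<75)&(np.hypot(P[...,0]-.59,P[...,1]-.105)<.06)&(d>0)
k=cv2.getStructuringElement(cv2.MORPH_ELLIPSE,(25,25))
mm=cv2.morphologyEx(m.astype(np.uint8),cv2.MORPH_OPEN,k)
Q=P[mm>0]; print(m.sum(),mm.sum()); 
if len(Q): print(Q.mean(0).round(4),Q.min(0).round(4),Q.max(0).round(4),u[mm>0].mean(),v[mm>0].mean())
E
```

```text
[0.58752456 0.10769091 0.28972735] 5.025
tall_top 0.75 [161. 274.  84.  51.] [ 0.579 -0.01   0.201]
tall_top 0.66 [330. 237.  65.  75.] [0.582 0.117 0.2  ]
tall_top 0.6 [289.  64.  84.  82.] [0.468 0.119 0.202]
tall_top 0.6 [70. 81. 94. 61.] [ 0.443 -0.018  0.201]
1967 1230
[0.5938 0.1095 0.2009] [0.5796 0.0941 0.1984] [0.6085 0.125  0.203 ] 323.5869918699187 255.0528455284553
```

View pics/w1.png

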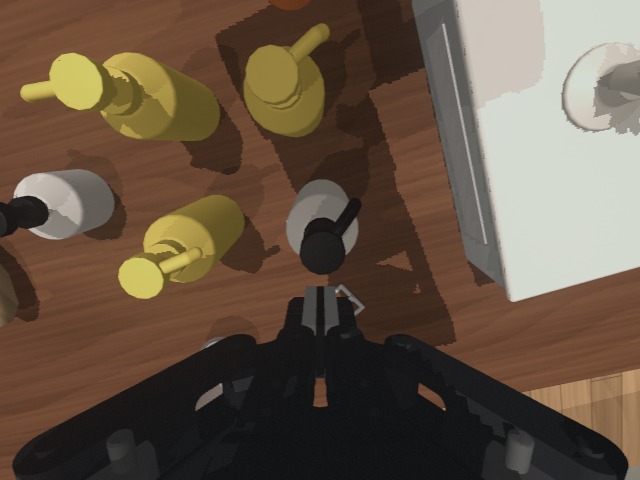

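The wrist view shows the black disc at (322,252), just ahead of the fingertips at (322,290), with its spout to the upper right. Its centre is at about (0.591, 0.108), so I'll correct by 3.5 mm and come down to just above it.

Call:
{"op": "carry_out", "data": {
  "dp": [
    [0.05,1,-0.17],
    [0,1,0],
    [0,1,0],
    [0,0.8,0],
    [0,0.3,0],
    [0,0.2,0],
    [0,0.2,0],
    [0,0,0]
  ],
  "dr": [
    [0,0,0],
    [0,0,0],
    [0,0,0],
    [0,0,0],
    [0,0,0],
    [0,0,0],
    [0,0,0],
    [0,0,0]
  ]
}}

```text
clock: 6.12
ee_pos: [0.592, 0.1087, 0.2014]
orientation: [-0.558, 0.558, 0.435, -0.435]
contact_force: [-0.9, -1.2, 0.5]
gripper_width: -0.0003
```

Call:
{"op": "carry_out", "data": {
  "dp": [
    [0,0.1,0],
    [0,0.1,0],
    [0,0.1,0],
    [0,0,0]
  ],
  "dr": [
    [0,0,0],
    [0,0,0],
    [0,0,0],
    [0,0,0]
  ]
}}

```text
clock: 6.62
ee_pos: [0.5924, 0.1088, 0.1962]
orientation: [-0.557, 0.558, 0.435, -0.434]
contact_force: [-0.8, 0.2, 7.0]
gripper_width: -0.0003
```

```bash
python3 - <<'E'
from h import *
st=bot.read_state(); print(st["ee_pos"],st["contact_force"],st["wrist_torque"])
im,d=bot.snapshot("side"); save("s2",cv2.resize(im[150:310,300:500],None,fx=3.5,fy=3.5,interpolation=cv2.INTER_CUBIC))
E
```

```text
[0.59239738 0.1087848  0.19620543] [-0.7961003   0.17642477  7.0246492 ] [-0.02694495  0.20695699  0.05473251]
```

View pics/s2.png

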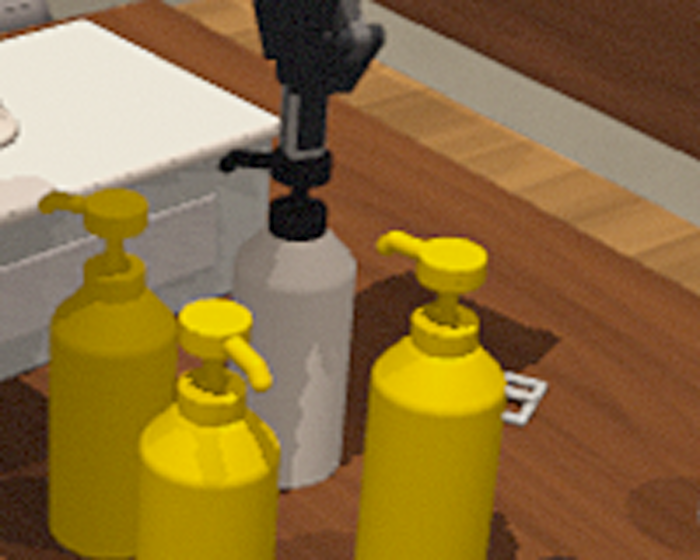

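The side crop shows the fingertips on the head (about 305,155 in the crop), the bottle upright, and 7 N. I'll keep pressing.

Call:
{"op": "carry_out", "data": {
  "dp": [
    [0,0.2,0],
    [0,0.2,0],
    [0,0.2,0],
    [0,0.15,0],
    [0,0,0]
  ],
  "dr": [
    [0,0,0],
    [0,0,0],
    [0,0,0],
    [0,0,0],
    [0,0,0]
  ]
}}

```text
clock: 7.3
ee_pos: [0.5927, 0.1089, 0.1819]
orientation: [-0.557, 0.558, 0.435, -0.434]
contact_force: [-3.2, -0.3, 11.6]
gripper_width: -0.0
```

Call:
{"op": "carry_out", "data": {
  "dp": [
    [0,0.08,0],
    [0,0.05,0]
  ],
  "dr": [
    [0,0,0],
    [0,0,0]
  ]
}}

```text
clock: 7.55
ee_pos: [0.5938, 0.1091, 0.181]
orientation: [-0.557, 0.559, 0.436, -0.433]
contact_force: [-4.2, -1.0, 27.7]
gripper_width: 0.0003
```

The stop is reached at 28 N, so I'll hold for a second.

Call:
{"op": "carry_out", "data": {
  "dp": [
    [0,0,0],
    [0,0,0],
    [0,0,0],
    [0,0,0],
    [0,0,0],
    [0,0,0],
    [0,0,0]
  ],
  "dr": [
    [0,0,0],
    [0,0,0],
    [0,0,0],
    [0,0,0],
    [0,0,0],
    [0,0,0],
    [0,0,0]
  ]
}}

```text
clock: 8.43
ee_pos: [0.5938, 0.1091, 0.1811]
orientation: [-0.557, 0.559, 0.436, -0.433]
contact_force: [-4.1, -1.6, 22.7]
gripper_width: 0.0003
```

Call:
{"op": "carry_out", "data": {
  "dp": [
    [0,-0.15,0],
    [0,-0.2,0],
    [0,-0.2,0],
    [0,-0.2,0],
    [0,-0.2,0],
    [0,-0.2,0],
    [0,-0.3,0],
    [0,-0.5,0],
    [0,-1,0],
    [0,-1,0],
    [0,-1,0],
    [0,-1,0],
    [0,-1,0],
    [0,0,0],
    [0,0,0]
  ],
  "dr": [
    [0,0,0],
    [0,0,0],
    [0,0,0],
    [0,0,0],
    [0,0,0],
    [0,0,0],
    [0,0,0],
    [0,0,0],
    [0,0,0],
    [0,0,0],
    [0,0,0],
    [0,0,0],
    [0,0,0],
    [0,0,0],
    [0,0,0]
  ]
}}

```text
clock: 10.3
ee_pos: [0.5915, 0.1086, 0.316]
orientation: [0.558, -0.558, -0.434, 0.435]
contact_force: [-0.2, -0.4, 0.2]
gripper_width: 0.0001
```

```bash
python3 - <<'E'
from h import *
st=bot.read_state(); print(st["ee_pos"],st["contact_force"],st["clock"])
a=cv2.imread("pics/side.png")
im,d=bot.snapshot("side"); save("s3f",im); d0=np.load("side.npy")
v,u=np.mgrid[180:212,375:398]
for n,D in (("before",d0),("after",d)):
    P=world("side",D,u,v); I=(a if n=="before" else im[:,:,::-1])[180:212,375:398]
    m=(I.max(-1)<70)&(abs(P[...,2]-.195)<.02)&(D[180:212,375:398]>0)
    Q=P[m]; print(n,m.sum(),Q.mean(0).round(4),np.percentile(Q[:,2],97).round(4))
c=lambda x:cv2.resize(x[140:340,275:500],None,fx=1.75,fy=2.2*0+1.75)
cv2.imwrite("pics/s3.png",np.hstack([c(a),c(im[:,:,::-1])]))
st=bot.read_state(); im,d=bot.snapshot("wrist"); save("w3",im)
v,u=np.mgrid[0:480,0:640]; P=world("wrist",d,u,v,st)
m=(abs(P[...,2]-.2)<.006)&(im.max(-1)<75)&(np.hypot(P[...,0]-.59,P[...,1]-.105)<.06)&(d>0)
mm=cv2.morphologyEx(m.astype(np.uint8),cv2.MORPH_OPEN,cv2.getStructuringElement(cv2.MORPH_ELLIPSE,(25,25)))
Q=P[mm>0]
if len(Q): print("wrist",mm.sum(),Q.mean(0).round(4),Q.min(0).round(4),Q.max(0).round(4))
E
```

```text
[0.59154717 0.10864087 0.31601681] [-0.16273925 -0.36798129  0.20395878] 10.3
before 219 [0.5864 0.1027 0.197 ] 0.2035
after 218 [0.5861 0.1023 0.1971] 0.2037
wrist 838 [0.5915 0.113  0.2009] [0.5773 0.1006 0.198 ] [0.6062 0.1248 0.2033]
```

View pics/s3.png

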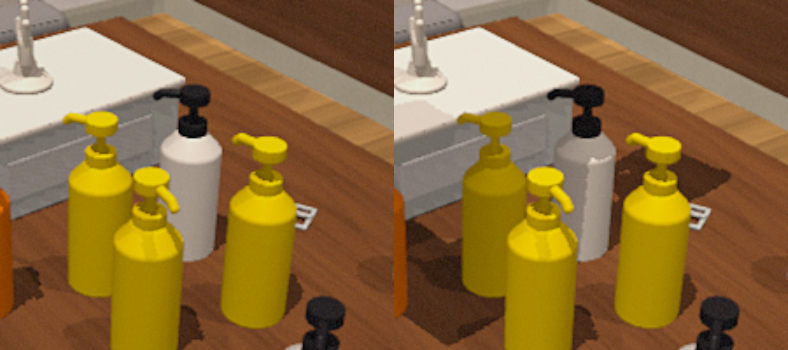

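Before (left) and after (right) match: the bottle is upright in the same place (head about 587,96 on the right), its head is fully up, and the neighbours and ring holder haven't moved. The tool is clear of everything.

```bash
python3 -c "
from plant import bot
print(bot.sign_off())"
```

```text
the job is handed in; nothing more can be done
None
```

I pressed the taller white bottle's black pump head straight down to its stop, held it there and let it spring back up, then handed the job in at about 10.5 s. The orange and yellow look-alikes were left alone.

- **Press:** the fingertips reached z = 0.181 m, which is 20 mm below rest. Force rose from about 12 N on the spring to 28 N against the stop.
- **Hold:** I held it at the stop for about 1 s, with 23 N at the end.
- **Sideways load:** about 4 N acted sideways at the stop, and the tool drifted 1–2 mm. The bottle did not tip or shift.
- **Side camera:** the head sits at (0.586, 0.102, 0.197) after, against (0.586, 0.103, 0.197) before. It is fully up, and the bottle is upright where it was.
- **Wrist camera:** it also puts the head top at z = 0.201. Its horizontal position differs by about 4 mm from its earlier reading. I put that down to segmentation, as the side view shows no movement.
- **Bystanders:** the before and after pictures show the parts of the shorter bottle and ring holder in view unmoved. The arm's path kept well above both.

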